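# Set the empty bowl on the kitchen scale and press tare

## Task

I am about to weigh out some garlic. Of the two steel bowls with a side handle, set the empty one down gently (not dropped) and upright on the middle of the scale's round pan, and let go of it; then press the scale's tare button (the raised round one at the front right) all the way down and let it come up again. Leave the other bowl, with the garlic bulb in it, and the other things on the worktop where they are.

Things in the scene. Friction and masses are not known exactly. Their poses are not given: they have to be found in the camera images.
- empty_bowl_center (a point): The empty one of two like bare steel bowls, left or right of the scale (they may have swapped): round, open, rim 90 mm across, 48 mm high, foot 68 mm across, wall 3 mm, about 0.18 kg, one straight side handle along its own +y. This point: on its axis, 24 mm above the underside; z up out of its mouth.
- empty_bowl_handle (a point): Where to grip the empty bowl: middle of its handle, a level flat bar 14 mm wide (along the bowl's x), 10 mm thick, reaching from the wall to 115 mm from the bowl's axis. This point: 78 mm from the axis along the bowl's +y, 42 mm above its underside (18 mm above empty_bowl_center). Axes as the bowl's.
- empty_bowl: The same empty bowl; origin at the centre of the underside of its foot, z up, handle along +y.
- full_bowl_center (a point): The other bowl, of the same shape and steel, with a garlic bulb 53 mm across lying in it, its top standing about 8 mm above the rim. It is to be left alone. Point on its axis, half-way up (24 mm).
- scale: Kitchen scale, a low grey box 170 mm (its x) by 140 mm (its y), 26 mm high, fixed to the worktop. Origin: centre of its underside; x from its front to its back, y to its left. On the front strip, nearest the robot: dark display, flat oblong mode key at the left, raised round tare button at the right; behind it the pan.
- pan_center (a point): Centre of the top face of the scale's flat round steel pan, 120 mm across, 32 mm above the worktop; 22 mm behind (+x of) the middle of the scale's box. Axes as the scale's, z up.
- tare_top (a point): Centre of the top of the raised round white tare button (26 mm across) at the front right corner of the scale, 84 mm in front of the pan's centre and 42 mm to its right; its top is 38 mm above the worktop when up, 32 mm (level with the pan) when fully down. It moves straight down.
- tare (a joint): Travel of the tare button: 0 up, 0.006 m fully down; a spring pushes it up again, about 1 N to start it and 3 to 4 N when fully down.
- bulb: The garlic bulb in the other bowl, 53 mm across, 52 mm high; origin at its underside. It stays there.
- lemon: A yellow lemon, 83 x 58 x 58 mm, left of and behind the scale, a bystander; origin at its underside.
- shaker: A white salt shaker, 43 mm across, 105 mm high, behind and right of the scale, a bystander; origin at the centre of its underside.
- matches: A matchbox, 36 x 52 x 15 mm, at the front edge left of the scale, a bystander; origin at the centre of its underside.

How it is judged:
On the way, in this order (a step that is already met when the one before it is completed fails the run):
1. the empty bowl stands upright on the middle of the pan, let go and at rest, with the tare button up (horizontal distance between empty_bowl_center and pan_center below 0.025 m and z of empty_bowl_center in the frame of pan_center between 0.016 and 0.032 m and angle between empty_bowl_center's own z axis and vertical below 0.1 rad and contact force between empty_bowl and the fingers below 0.05 N and contact force between empty_bowl and the arm below 0.05 N and linear speed of empty_bowl below 0.02 m/s and value of joint tare below 0.0015 m), for 0.2 s.
2. the tare button is pressed down while the bowl stands untouched on the pan (horizontal distance between empty_bowl_center and pan_center below 0.025 m and z of empty_bowl_center in the frame of pan_center between 0.016 and 0.032 m and angle between empty_bowl_center's own z axis and vertical below 0.1 rad and contact force between empty_bowl and the fingers below 0.05 N and contact force between empty_bowl and the arm below 0.05 N and value of joint tare above 0.004 m), for 0.05 s.
At the end, for the whole second after the job is handed in: The empty bowl stands upright (0.1 rad) at rest on the pan, its axis within 25 mm of the pan's centre, let go; tare, pressed at least 4 mm after the bowl was let go, is up again. Other bowl, lemon, shaker and matchbox within 40 mm of where they were (all of step 1); the robot touches nothing.
It fails at once if the bowl is let go more than 20 mm above the pan, or dropped onto it (contact force between empty_bowl and the fingers below 0.05 N and contact force between empty_bowl and the arm below 0.05 N and horizontal distance between empty_bowl_center and pan_center below 0.1 m and z of empty_bowl_center in the frame of pan_center above 0.044 m).
It fails at once if the other bowl is moved by more than 40 mm or tipped, or its garlic moved by more than 60 mm (distance of full_bowl_center from where it was at the start of the episode above 0.04 m or distance of bulb from where it was at the start of the episode above 0.06 m or angle between full_bowl_center's own z axis and vertical above 0.4 rad).
It fails at once if the lemon, shaker or matchbox is moved by more than 40 mm (distance of any of lemon, shaker, matches from where it was at the start of the episode above 0.04 m).
It also fails if it takes over 61 s, if anything falls off the work surface, if the arm or the gripper's body presses on something with over 40 N, if the wrist force passes 120 N, or if a joint passes its speed limit or range.

## Robot

A 7-joint arm with a two-finger parallel gripper is mounted at the origin on a cart in front of the work surface, level with it; the furniture and walls round the work are solid. World frame = base frame: x ahead of the robot, y to its left, z up, the work surface at z = 0. Lengths are in m, angles in rad, forces in N, time in s.
With the tool pointing down it reaches from about 0.425 to 0.875 m from the base axis. Payload 4.7 kg.
Tool frame: the origin (TCP) lies on the centre line of the jaws, within the pads' length; the fingertips stand 14 mm ahead of it and the grasp point (between the pads) lies 5 mm behind it; z points along the fingers, y is the direction in which the jaws open and shut (so a half turn about z gives the same grasp; the last joint's range is limited). The gripper opens to 87 mm and grips with 3 to 60 N. Pads are 19 mm wide; open, the fingers measure 117 mm over their backs; the gripper's body (75 mm by 190 mm) begins 51 mm behind the grasp point.
Start: joints at [-1.323, 0.321, -0.07, 1.45, 0.023, 1.371, -0.057], TCP at [0.151, 0.632, 0.237] pointing down, gripper open.
Joint ranges: [-2.86, 2.86], [-0.3, 2.09], [-1.38, 1.24], [0.06, 2.45], [-1.56, 4.7], [0.09, 2.05], [-2.69, 2.69]. Speed limits (rad/s): [2.57, 2.57, 3.14, 3.14, 3.14, 3.14, 3.14].

## Interface

Orientations are given as a rotation vector (axis times angle).
In Python, from bench import ctrl, optics, models gives the robot as it stands. The module is installed in compiled form; this text tells all that it offers.
- The arm moves only by the tool arm_command, never from a script. Its argument "motion" is a list of rows, each a list of 3 entries, a list of its own where there are three numbers: the shift along the tool's x, y, z in mm, then the turn, a rotation vector about the tool's x, y, z in degrees, then the closure, from 0 (fully open) to 1 (shut). In form: [[[x, y, z], [ax, ay, az], claw], ...]. A call has 1 to 8 rows; each row shifts and turns the commanded pose from where the row before left it, along the tool's axes as they then stand; what a row does not reach is not made up. A row lasts 1/12 s, in which the tool goes at most 41.7 mm and 7.16 degrees, less where a joint would pass 70% of its speed; a pose out of reach is approached as far as the arm can. A call with a gripper value outside its range is refused whole. The fingers move at their own pace and stop on an object; "force" is the grip in N (left out, the last holds). Time passes only in rows, so rows that do not move let the fingers close. It gives the time, the measured TCP pose, the force and the opening at its end, in the units of the state.
- ctrl.get_state(): the state, without advancing time (a new reading comes with each control period).
- optics.get_image(name): name is "scene" or "top"; returns (picture, depth): 480x640x3 uint8, blue, green, red; 480x640 float32, m along the optical axis (not along the pixel's ray), 0 where there is no reading.
- optics.camera_model(name): a dict with "fovy" (degrees; the focal length in pixels is half the picture's height over the tangent of half this angle, whatever the lens; pixels are square), "cx", "cy" (the principal point, pixels), "distortion" ([k1, k2, p1, p2, k3] as OpenCV has them; the pictures are not rectified), "rvec" (rotation vector, rad) and "tvec" (3), from world to camera coordinates, as OpenCV has them. Camera axes: x right, y down, z forward; pixel columns grow to the right and rows downward; lengths in m; the calibration is good to about 2 mm. A picture is of the moment at which its call begins. camera_model takes no time and is no camera call.
- ctrl.close_job(): hands the job in, once; it reports no verdict.
Trained networks look in the newest picture that a camera, given by its name, has taken for a name from the list of things; names that differ only in an ending like _2 or _b are one class to them, and where a whole thing is asked for, a point or a joint stands for the part that bears it (a point fixed in the world has none). Each returns a list of dicts, best first, with "conf" (0 to 1); they miss things now and then, are a little off and sometimes report something else, mostly with a low value. They report only what shows in the picture. A call takes as long as a camera call.
- models.search_frame(camera, target): "location" ([x, y, z] in m, in the coordinates of the camera as it stood for that picture, good to about 4 mm: the middle of the surface that is visible of it).
- models.silhouettes(camera, target): "pixels" (480x640 bool, what is visible of it).
The state is a dict: "time": time; "joint_positions": joint angles; "qd": joint speeds; "joint_torque": joint torques, N m; "position": TCP position; "tool_rot": TCP orientation; "ft_force": force on the tool from outside, world axes, zero at the start; "torque": the same for the moment, N m; "grip_width": opening from 0.0 (shut) to 1.0 (fully open).
Only numpy, scipy, OpenCV 4.12 (cv2) and the standard library are available. Lean on these libraries where they do the work, as an engineer would, in place of code of your own. Each camera call takes 0.05 s, during which the arm holds its last target.

## Working session

There is one attempt and no reset: what is moved stays moved. The work goes in short steps, Python scripts to look and compute and a tool call to move; the robot and the scene stay as the last step left them, time stands still between calls to the robot, and variables do not carry over. Pictures are saved under pics/ and viewed, and the job is handed in when it is done.

Besides the shell and the picture viewer there is one more tool, called after "Call:" as a command line: name --argument value ..., lists and objects as JSON in quotes. arm_command: Moves the arm, as the interface text tells. Its arguments: {"type":"object","properties":{"motion":{"type":"array","items":{"type":"array"}},"force":{"type":"number"}},"required":["motion"]}

```bash
mkdir -p pics; cat > h.py <<'E'
import numpy as np,cv2
from bench import ctrl,optics,models
def cam(n):
    c=optics.camera_model(n); f=240/np.tan(np.radians(c['fovy'])/2)
    K=np.array([[f,0,c['cx']],[0,f,c['cy']],[0,0,1.]]); R=cv2.Rodrigues(np.array(c['rvec'],float))[0]
    return K,np.array(c['distortion'],float),R,np.array(c['tvec'],float).ravel()
def c2w(n,p):
    K,d,R,t=cam(n); return (np.asarray(p)-t)@R
def cloud(n,depth,mask):
    K,d,R,t=cam(n); v,u=np.nonzero(mask&(depth>0)); z=depth[v,u]
    n_=cv2.undistortPoints(np.stack([u,v],1).astype(float)[:,None],K,d)[:,0]
    return (np.c_[n_*z[:,None],z]-t)@R
def proj(n,P):
    K,d,R,t=cam(n); return cv2.projectPoints(np.atleast_2d(np.array(P,float)),cv2.Rodrigues(R)[0],t,K,d)[0][:,0]
E
python3 - <<'E'
from h import *
np.set_printoptions(precision=4,suppress=True)
s=ctrl.get_state(); print(s)
for n in('scene','top'):
    im,d=optics.get_image(n); cv2.imwrite(f'pics/{n}0.png',im); np.save(n+'0.npy',d)
    print(n,cam(n)[0][0,0],-cam(n)[2].T@cam(n)[3])
    for t in('empty_bowl','empty_bowl_handle','full_bowl_center','pan_center','tare_top','scale','bulb'):
        for r in models.search_frame(n,t)[:3]: print(n,t,round(r['conf'],2),c2w(n,r['location']))
E
```

```text
{'time': 0.0, 'joint_positions': array([-1.3229,  0.3219, -0.0701,  1.4517,  0.0226,  1.3708, -0.0569]), 'qd': array([ 0.0005, -0.0013,  0.002 ,  0.0001, -0.0004, -0.0006,  0.0007]), 'joint_torque': array([ -0.0008, -49.1291,  -0.4044, -31.2534,  -0.0638,   0.0436,
         0.0002]), 'position': array([0.1505, 0.6318, 0.2354]), 'tool_rot': array([-0.3663, -3.12  ,  0.0031]), 'ft_force': array([ 0.1876, -0.3111, -1.1791]), 'torque': array([ 0.0253,  0.0043, -0.0059]), 'grip_width': 0.9997134450120815}
scene 439.20176659126605 [ 0.2757 -0.585   0.6789]
scene empty_bowl 0.84 [0.5258 0.3574 0.0328]
scene empty_bowl_handle 0.9 [0.524  0.3487 0.0314]
scene empty_bowl_handle 0.32 [ 0.4844 -0.338   0.0384]
scene full_bowl_center 0.77 [ 0.4874 -0.3213  0.0325]
scene pan_center 0.79 [ 0.5038 -0.0507  0.026 ]
scene scale 0.7 [ 0.498  -0.0481  0.0265]
scene bulb 0.61 [ 0.4862 -0.3376  0.0382]
scene bulb 0.6 [ 0.6913 -0.2056  0.0759]
top 570.3420399859369 [0.26   0.0387 1.5427]
top empty_bowl 0.8 [0.5275 0.3475 0.0107]
top empty_bowl_handle 0.83 [0.5272 0.3453 0.0082]
top full_bowl_center 0.64 [ 0.4829 -0.3376  0.026 ]
top full_bowl_center 0.28 [0.5278 0.3466 0.0046]
top pan_center 0.76 [ 0.5047 -0.0299  0.0282]
top tare_top 0.47 [ 0.4381 -0.0588  0.036 ]
top scale 0.72 [ 0.5075 -0.0267  0.0307]
top bulb 0.67 [ 0.486  -0.3313  0.039 ]
```

View pics/scene0.png

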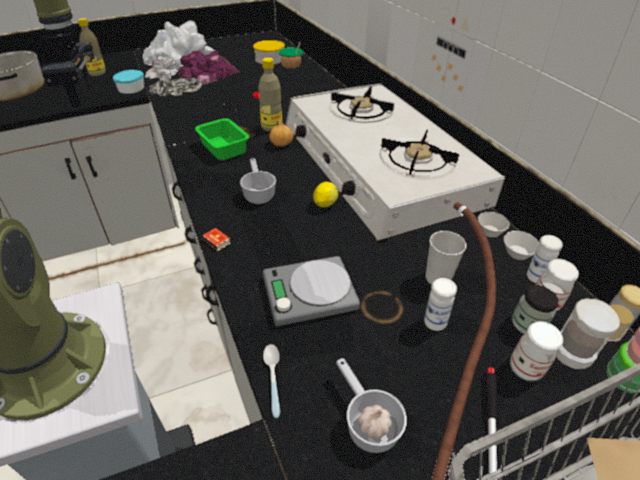

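View pics/top0.png

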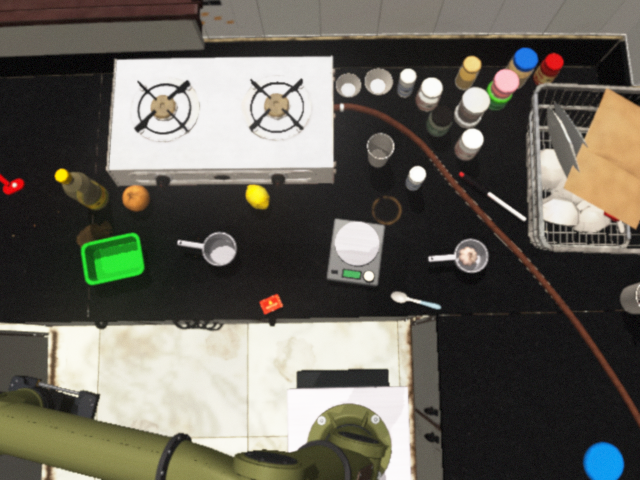

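The empty bowl is on the left: top view (220,249), handle pointing left to (180,243). The garlic bowl is at (471,256), the pan at (357,241) and the tare button at (369,276). Next I'll measure them accurately.

```bash
python3 - <<'E'
from h import *
np.set_printoptions(precision=4,suppress=True)
for n in('scene','top'):
    im,d=optics.get_image(n)
    for t in('empty_bowl','full_bowl_center','scale','tare_top','shaker','lemon','matches'):
        for r in models.silhouettes(n,t)[:2]:
            m=r['pixels']; v,u=np.nonzero(m)
            P=cloud(n,d,m)
            if not len(P): continue
            print(n,t,round(r['conf'],2),m.sum(),'px',u.min(),u.max(),v.min(),v.max(),'med',np.median(P,0),'lo',np.percentile(P,2,axis=0),'hi',np.percentile(P,98,axis=0))
            if r is not None and r['conf']>.5: np.save(f'm_{n}_{t}.npy',m)
    x0,y0,w,h=((170,215,80,60) if n=='top' else (225,150,70,60))
    a=cv2.resize(im[y0:y0+h,x0:x0+w],None,fx=6,fy=6,interpolation=cv2.INTER_CUBIC)
    x0,y0,w,h=((320,210,80,80) if n=='top' else (255,245,110,85))
    b=cv2.resize(im[y0:y0+h,x0:x0+w],None,fx=5,fy=5,interpolation=cv2.INTER_CUBIC)
    cv2.imwrite(f'pics/{n}_bowl.png',a);cv2.imwrite(f'pics/{n}_scale.png',b)
    np.save(n+'_im.npy',im);np.save(n+'_d.npy',d)
E
```

```text
scene empty_bowl 0.7 970 px 241 275 160 203 med [0.5248 0.3535 0.0306] lo [0.4809 0.2891 0.0026] hi [0.5619 0.4148 0.049 ]
scene full_bowl_center 0.84 2303 px 337 404 360 452 med [ 0.4883 -0.3234  0.0316] lo [ 0.448  -0.3806  0.0025] hi [ 0.53   -0.2381  0.0491]
scene full_bowl_center 0.4 4780 px 263 358 257 325 med [ 0.5029 -0.0509  0.0277] lo [ 0.4244 -0.1092  0.01  ] hi [0.5876 0.034  0.0364]
scene scale 0.74 4685 px 263 358 258 325 med [ 0.5022 -0.0512  0.028 ] lo [ 0.4247 -0.1091  0.0112] hi [0.5862 0.0326 0.0365]
scene scale 0.24 2396 px 336 406 359 451 med [ 0.4885 -0.3256  0.0318] lo [ 0.4481 -0.3807  0.0023] hi [ 0.5307 -0.2349  0.0491]
scene tare_top 0.44 158 px 277 290 298 311 med [ 0.4425 -0.0679  0.037 ] lo [ 0.4305 -0.0778  0.0262] hi [ 0.4563 -0.0525  0.0403]
scene shaker 0.91 1131 px 425 455 279 330 med [ 0.6913 -0.2083  0.0728] lo [ 0.6809 -0.2189  0.005 ] hi [ 0.7155 -0.1827  0.1062]
scene lemon 0.61 489 px 314 338 182 206 med [0.6599 0.2146 0.0437] lo [0.6343 0.201  0.0009] hi [0.6951 0.2511 0.0579]
scene matches 0.9 323 px 204 228 229 248 med [0.3744 0.1925 0.0151
[... 348 characters left out ...]
19 286 med [ 0.5051 -0.029   0.029 ] lo [ 0.4246 -0.0991  0.0173] hi [0.5903 0.0403 0.0383]
top tare_top 0.39 54 px 365 372 272 279 med [ 0.4407 -0.0607  0.0378] lo [ 0.4321 -0.0712  0.0318] hi [ 0.4507 -0.0522  0.0438]
top shaker 0.56 335 px 406 425 166 189 med [ 0.6926 -0.1904  0.1   ] lo [ 0.6798 -0.2118  0.0144] hi [ 0.717  -0.1734  0.1092]
top shaker 0.47 435 px 246 268 185 208 med [0.6603 0.2333 0.0501] lo [0.6335 0.2076 0.0313] hi [0.6924 0.2623 0.0619]
top lemon 0.68 412 px 247 268 185 207 med [0.6606 0.233  0.0505] lo [0.6348 0.2074 0.0334] hi [0.6926 0.2607 0.0623]
top matches 0.57 237 px 261 280 296 312 med [0.3726 0.2018 0.0155] lo [0.3532 0.1781 0.0093] hi [0.3923 0.2241 0.0221]
```

View pics/top_bowl.png

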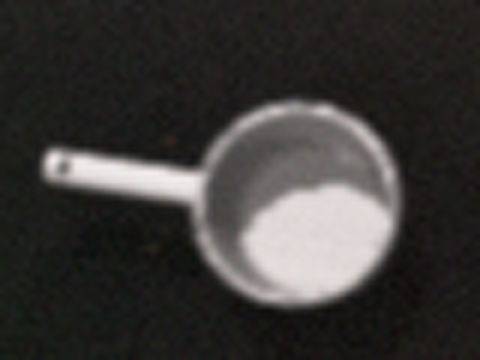

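View pics/top_scale.png

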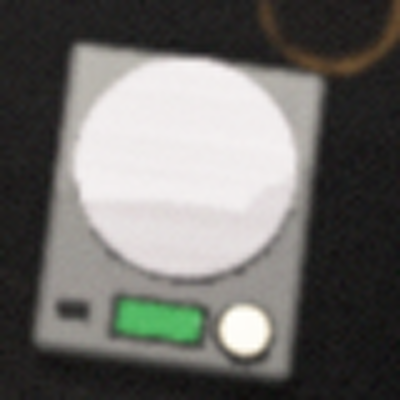

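View pics/scene_bowl.png

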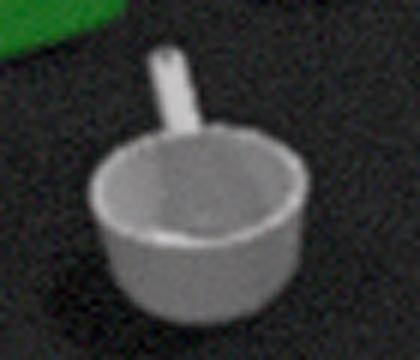

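View pics/scene_scale.png

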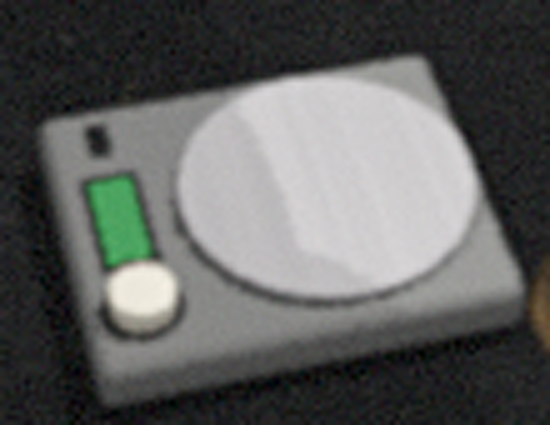

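```bash
cat >> h.py <<'E'
def plane(n,uv,z):
    K,d,R,t=cam(n); x=cv2.undistortPoints(np.array([[uv]],float),K,d)[0,0]
    C=-R.T@t; r=R.T@np.r_[x,1]; return C+r*(z-C[2])/r[2]
def tri(a,b):
    A=[];B=[]
    for n,uv in(('top',a),('scene',b)):
        K,d,R,t=cam(n); x=cv2.undistortPoints(np.array([[uv]],float),K,d)[0,0]
        C=-R.T@t; r=R.T@np.r_[x,1]; r/=np.linalg.norm(r); M=np.eye(3)-np.outer(r,r); A.append(M);B.append(M@C)
    return np.linalg.solve(sum(A),sum(B))
E
python3 - <<'E'
from h import *
np.set_printoptions(precision=4,suppress=True)
for nm,a,b,z in(('rim',(219.1,248.4),(257.7,180.6),.048),('pan',(356.6,243.2),(320.2,282),.032),('tare',(368.4,275.6),(283.2,302.6),.038),('hole',(180.2,242.2),(252.2,159.2),.047)):
    print(nm,plane('top',a,z),plane('scene',b,z),tri(a,b))
# overlay fit of circle with ellipse
for n in('top','scene'):
    m=np.load(f'm_{n}_empty_bowl.npy'); d=np.load(n+'_d.npy'); P=cloud(n,d,m)
    h=P[(P[:,2]>.038)]; 
    R=h[np.hypot(h[:,0]-.521,h[:,1]-.343)>.055]; print(n,len(R),'handle',R.mean(0), 'z',np.median(R[:,2]))
    if len(R)>5:
        c=R[:,:2].mean(0); _,_,V=np.linalg.svd(R[:,:2]-c); print(V[0],R[:,:2].min(0),R[:,:2].max(0))
E
```

```text
rim [0.5205 0.3343 0.048 ] [0.5218 0.332  0.048 ] [0.5216 0.3345 0.0463]
pan [ 0.5302 -0.0328  0.032 ] [ 0.5311 -0.0391  0.032 ] [ 0.5325 -0.0334  0.0254]
tare [ 0.4411 -0.0615  0.038 ] [ 0.4425 -0.0652  0.038 ] [ 0.4425 -0.0619  0.0341]
hole [0.5395 0.4393 0.047 ] [0.5407 0.4395 0.047 ] [0.54   0.4392 0.0472]
top 67 handle [0.5351 0.4222 0.0476] z 0.04759743479844299
[-0.1714 -0.9852] [0.5271 0.3973] [0.543  0.4431]
scene 40 handle [0.532  0.3784 0.0467] z 0.04721582541032828
[-0.1138 -0.9935] [0.4987 0.2865] [0.5422 0.4344]
```

Call:
arm_command --motion '[[[-35, -10, 0], [0, 0, 0], 0], [[-35, -10, 0], [0, 0, 0], 0], [[-35, -10, 0], [0, 0, 0], 0], [[-35, -10, 0], [0, 0, 0], 0], [[-35, -10, 0], [0, 0, 0], 0], [[-35, -10, 0], [0, 0, 0], 0], [[-35, -10, 0], [0, 0, 0], 0], [[-35, -10, 0], [0, 0, 0], 0]]' --force 50

```text
time: 2.27
position: [0.4059, 0.4886, 0.2368]
tool_rot: [0.366, 3.12, 0.001]
ft_force: [0.9, 0.3, -0.3]
grip_width: 1.001
```

Call:
arm_command --motion '[[[-35, -10, 0], [0, 0, 0], 0], [[-35, -10, 0], [0, 0, 0], 0], [[-35, -10, 0], [0, 0, 0], 0], [[0, 0, 0], [0, 0, 7], 0], [[0, 0, 0], [0, 0, 7], 0], [[0, 0, 0], [0, 0, 7], 0], [[0, 0, 0], [0, 0, 7], 0], [[0, 0, 0], [0, 0, 7], 0]]'

```text
time: 2.93
position: [0.4997, 0.4361, 0.2365]
tool_rot: [-1.297, -2.861, -0.0]
ft_force: [0.6, 0.4, -0.3]
grip_width: 1.0
```

Call:
arm_command --motion '[[[0, 0, 0], [0, 0, 7], 0], [[0, 0, 0], [0, 0, 7], 0], [[0, 0, 0], [0, 0, 7], 0], [[0, 0, 0], [0, 0, 7], 0], [[0, 0, 0], [0, 0, 7], 0], [[0, 0, 0], [0, 0, 7], 0], [[0, 0, 0], [0, 0, 7], 0], [[0, 0, 0], [0, 0, 0], 0]]'

```text
time: 3.6
position: [0.4996, 0.4362, 0.2366]
tool_rot: [2.363, 2.07, 0.0]
ft_force: [0.4, -0.1, 0.9]
grip_width: 1.0
```

```bash
cat >> h.py <<'E'
def todo(xyz,ang=-10.2):
    s=ctrl.get_state(); R=cv2.Rodrigues(np.array(s['tool_rot'],float))[0]
    np.set_printoptions(precision=2,suppress=True)
    d=(np.array(xyz)-s['position'])@R*1000
    a=np.radians(ang); y=np.array([np.cos(a),np.sin(a),0]); z=np.array([0,0,-1.]); G=np.c_[np.cross(y,z),y,z]
    print('t',s['time'],'pos mm',s['position']*1000,'shift tool mm',d,'turn deg',np.degrees(cv2.Rodrigues(R.T@G)[0].ravel()),'F',s['ft_force'],'w',s['grip_width'])
E
python3 -c "
from h import *
todo((.5345,.408,.037))"
```

```text
t 3.6 pos mm [499.62 436.22 236.58] shift tool mm [-23.38  38.25 199.59] turn deg [0.01 0.   2.64] F [ 0.43 -0.05  0.86] w 1.0003013838545696
```

Call:
arm_command --motion '[[[-12, 19, 0], [0, 0, 2.6], 0], [[-12, 19, 0], [0, 0, 0], 0], [[0, 0, 30], [0, 0, 0], 0], [[0, 0, 30], [0, 0, 0], 0], [[0, 0, 30], [0, 0, 0], 0], [[0, 0, 25], [0, 0, 0], 0], [[0, 0, 0], [0, 0, 0], 0], [[0, 0, 0], [0, 0, 0], 0]]'

```text
time: 4.27
position: [0.5331, 0.4058, 0.1204]
tool_rot: [2.405, 2.021, -0.005]
ft_force: [0.4, -0.3, 0.1]
grip_width: 0.999
```

```bash
python3 - <<'E'
from h import *
todo((.5345,.408,.037))
for n in('scene','top'):
    im,d=optics.get_image(n)
    x0,y0,w,h=((150,190,110,100) if n=='top' else (190,90,130,130))
    cv2.imwrite(f'pics/{n}_app.png',cv2.resize(im[y0:y0+h,x0:x0+w],None,fx=4.5,fy=4.5,interpolation=cv2.INTER_CUBIC))
E
```

```text
t 4.2667 pos mm [533.13 405.79 120.43] shift tool mm [ 2.62  1.12 83.42] turn deg [-0.1   0.14  0.29] F [ 0.44 -0.34  0.12] w 0.9992851475623487
```

View pics/scene_app.png

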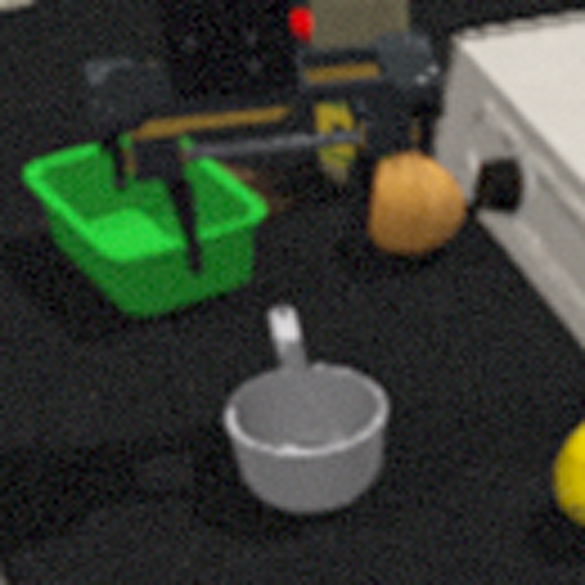

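View pics/top_app.png

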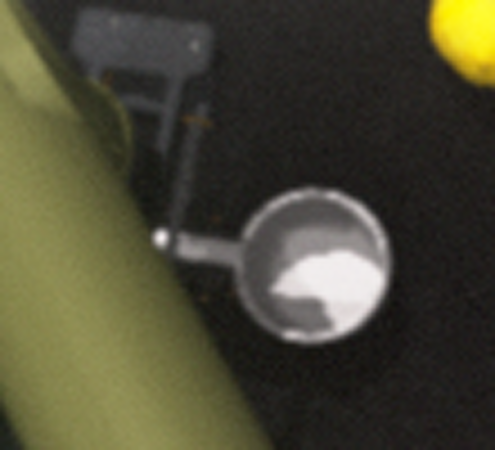

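The gripper is above the handle, with a finger on each side. I'll go down and grip.

Call:
arm_command --motion '[[[1, 1, 20], [0, 0, 0], 0], [[1, 0, 20], [0, 0, 0], 0], [[0, 0, 20], [0, 0, 0], 0], [[0, 0, 12], [0, 0, 0], 0], [[0, 0, 8], [0, 0, 0], 0], [[0, 0, 3], [0, 0, 0], 0], [[0, 0, 0], [0, 0, 0], 0], [[0, 0, 0], [0, 0, 0], 0]]'

```text
time: 5.03
position: [0.5358, 0.409, 0.04]
tool_rot: [-2.406, -2.02, -0.003]
ft_force: [-0.9, 0.2, 0.3]
grip_width: 1.002
```

```bash
python3 - <<'E'
from h import *
todo((.5345,.408,.037))
for n in('scene',):
    im,d=optics.get_image(n)
    x0,y0,w,h=(190,90,130,130)
    cv2.imwrite(f'pics/{n}_dn.png',cv2.resize(im[y0:y0+h,x0:x0+w],None,fx=4.5,fy=4.5,interpolation=cv2.INTER_CUBIC))
E
```

```text
t 5.0333 pos mm [535.77 409.02  39.98] shift tool mm [-1.23 -1.07  2.97] turn deg [ 0.08 -0.1   0.21] F [-0.88  0.15  0.25] w 1.001778908251316
```

View pics/scene_dn.png

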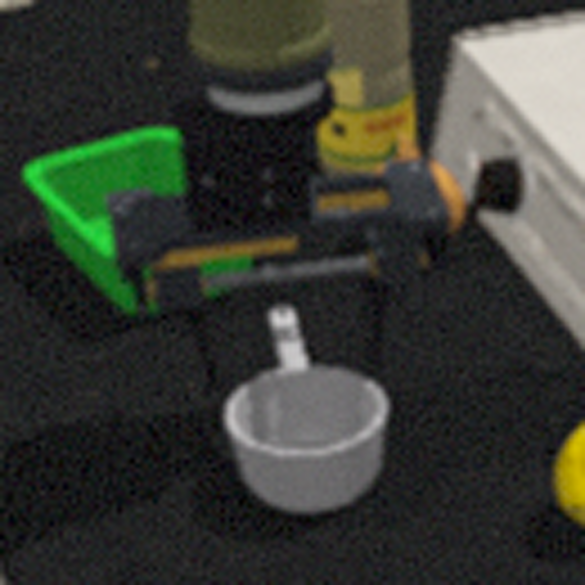

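The fingers straddle the handle. I'll go down another 3 mm and close.

Call:
arm_command --motion '[[[-1, -1, 3], [0, 0, 0], 0], [[0, 0, 0], [0, 0, 0], 0.4], [[0, 0, 0], [0, 0, 0], 0.6], [[0, 0, 0], [0, 0, 0], 0.7], [[0, 0, 0], [0, 0, 0], 0.8], [[0, 0, 0], [0, 0, 0], 0.9], [[0, 0, 0], [0, 0, 0], 1], [[0, 0, 0], [0, 0, 0], 1]]' --force 50

```text
time: 5.75
position: [0.5338, 0.4077, 0.0356]
tool_rot: [2.407, 2.019, 0.0]
ft_force: [0.8, -0.2, -1.2]
grip_width: 0.557
```

Call:
arm_command --motion '[[[0, 0, 0], [0, 0, 0], 1], [[0, 0, 0], [0, 0, 0], 1], [[0, 0, 0], [0, 0, 0], 1], [[0, 0, 0], [0, 0, 0], 1]]'

```text
time: 6.08
position: [0.5338, 0.4077, 0.0356]
tool_rot: [-2.406, -2.019, -0.0]
ft_force: [0.3, -0.7, 0.7]
grip_width: 0.251
```

```bash
python3 -c "
from h import *
todo((.5345,.408,.037))"
```

```text
t 6.0833 pos mm [533.77 407.66  35.58] shift tool mm [ 0.46  0.66 -1.42] turn deg [ 0.   -0.    0.21] F [ 0.32 -0.68  0.66] w 0.25072679199209746
```

Call:
arm_command --motion '[[[0, 0, 0], [0, 0, 0], 1], [[0, 0, 0], [0, 0, 0], 1], [[0, 0, 0], [0, 0, 0], 1], [[0, 0, 0], [0, 0, 0], 1]]'

```text
time: 6.42
position: [0.5339, 0.4077, 0.0356]
tool_rot: [2.406, 2.019, 0.0]
ft_force: [0.6, 1.1, -0.2]
grip_width: 0.153
```

Call:
arm_command --motion '[[[0, 0, 0], [0, 0, 0], 1], [[0, 0, -4], [0, 0, 0], 1], [[0, 0, -6], [0, 0, 0], 1], [[0, 0, -10], [0, 0, 0], 1], [[0, 0, -15], [0, 0, 0], 1], [[0, 0, -15], [0, 0, 0], 1], [[0, 0, -10], [0, 0, 0], 1], [[0, 0, 0], [0, 0, 0], 1]]'

```text
time: 7.08
position: [0.5354, 0.4088, 0.0993]
tool_rot: [-2.406, -2.019, -0.009]
ft_force: [0.8, -0.3, -0.8]
grip_width: 0.152
```

```bash
python3 - <<'E'
from h import *
todo((.5345,.408,.037))
for n in('scene',):
    im,d=optics.get_image(n)
    x0,y0,w,h=(190,90,130,130)
    cv2.imwrite(f'pics/{n}_up.png',cv2.resize(im[y0:y0+h,x0:x0+w],None,fx=4.5,fy=4.5,interpolation=cv2.INTER_CUBIC))
E
```

```text
t 7.0833 pos mm [535.44 408.83  99.28] shift tool mm [-1.26 -1.   62.27] turn deg [ 0.2  -0.26  0.2 ] F [ 0.81 -0.26 -0.76] w 0.15161117700514046
```

View pics/scene_up.png

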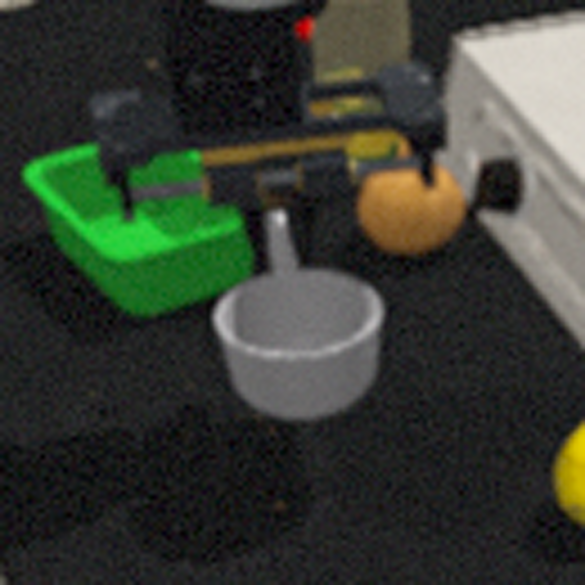

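Call:
arm_command --motion '[[[-5, 1, -5], [0, 0, 0], 1], [[-12, 3, -5], [0, 0, 0], 1], [[-20, 4, -5], [0, 0, 0], 1], [[-25, 5, 0], [0, 0, 0], 1], [[-25, 5, 0], [0, 0, 0], 1], [[-25, 5, 0], [0, 0, 0], 1], [[-25, 5, 0], [0, 0, 0], 1], [[-25, 5, 0], [0, 0, 0], 1]]'

```text
time: 7.8
position: [0.5376, 0.2394, 0.1102]
tool_rot: [2.408, 2.018, -0.002]
ft_force: [0.4, -0.5, -1.6]
grip_width: 0.153
```

Call:
arm_command --motion '[[[-25, 5, 0], [0, 0, 0], 1], [[-25, 5, 0], [0, 0, 0], 1], [[-25, 5, 0], [0, 0, 0], 1], [[-25, 6, 0], [0, 0, 0], 1], [[-25, 6, 0], [0, 0, 0], 1], [[-20, 5, 0], [0, 0, 0], 1], [[-10, 2, 0], [0, 0, 0], 1], [[-5, 1, 0], [0, 0, 0], 1]]'

```text
time: 8.47
position: [0.5443, 0.0757, 0.1104]
tool_rot: [-2.41, -2.015, 0.001]
ft_force: [0.0, 0.2, -0.3]
grip_width: 0.152
```

```bash
python3 -c "
from h import *
todo((.544,.039,.068))"
```

```text
t 8.4667 pos mm [544.34  75.74 110.43] shift tool mm [-36.19   6.21  42.45] turn deg [-0.03  0.03 -0.02] F [ 0.02  0.18 -0.33] w 0.1515618041045521
```

Call:
arm_command --motion '[[[-10, 1, 0], [0, 0, 0], 1], [[-15, 2, 0], [0, 0, 0], 1], [[-8, 2, 0], [0, 0, 0], 1], [[-3, 1, 0], [0, 0, 0], 1], [[0, 0, 0], [0, 0, 0], 1], [[0, 0, 0], [0, 0, 0], 1]]'

```text
time: 8.97
position: [0.5446, 0.0432, 0.1105]
tool_rot: [-2.405, -2.02, -0.001]
ft_force: [0.3, -0.1, -1.1]
grip_width: 0.154
```

```bash
python3 - <<'E'
from h import *
todo((.544,.039,.068))
for n in('scene','top'):
    im,d=optics.get_image(n)
    x0,y0,w,h=((310,190,110,110) if n=='top' else (245,190,140,140))
    cv2.imwrite(f'pics/{n}_ov.png',cv2.resize(im[y0:y0+h,x0:x0+w],None,fx=4,fy=4,interpolation=cv2.INTER_CUBIC))
    r=models.silhouettes(n,'empty_bowl')
    if r:
        print(r[0]['conf']); P=cloud(n,d,r[0]['pixels'])*1000; c=np.median(P,0)
        print(len(P),c,np.percentile(P,[2,98],axis=0))
        top=P[P[:,2]>112]; 
        A=np.c_[top[:,:2],np.ones(len(top))]
E
```

```text
t 8.9667 pos mm [544.56  43.23 110.51] shift tool mm [-4.29  0.18 42.51] turn deg [-0.01 -0.03  0.26] F [ 0.33 -0.09 -1.09] w 0.15368871672719578
0.78
1799 [537.1  -14.84 101.6 ] [[490.78 -74.93  77.14]
 [573.04  39.91 122.68]]
0.91
665 [536.26 -41.42  80.65] [[489.12 -69.18  70.67]
 [571.25 -16.77 124.71]]
```

View pics/scene_ov.png

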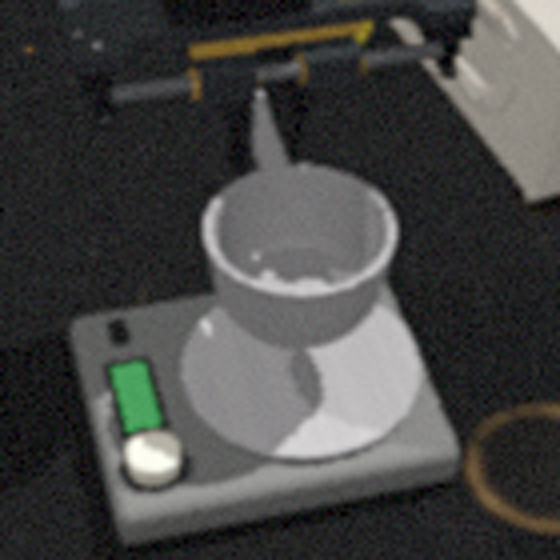

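View pics/top_ov.png

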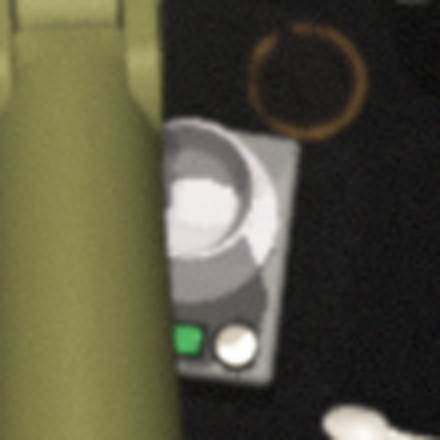

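Call:
arm_command --motion '[[[-2, 0, 5], [0, 0, 0], 1], [[-2, 0, 8], [0, 0, 0], 1], [[0, 0, 8], [0, 0, 0], 1], [[0, 0, 6], [0, 0, 0], 1], [[0, 0, 4], [0, 0, 0], 1], [[0, 0, 2], [0, 0, 0], 1], [[0, 0, 0], [0, 0, 0], 1], [[0, 0, 0], [0, 0, 0], 1]]'

```text
time: 9.83
position: [0.5439, 0.0383, 0.0775]
tool_rot: [2.406, 2.019, 0.0]
ft_force: [-0.3, 0.9, -1.0]
grip_width: 0.155
```

```bash
python3 - <<'E'
from h import *
todo((.544,.039,.068))
n='scene'
im,d=optics.get_image(n)
x0,y0,w,h=(245,190,140,140)
cv2.imwrite(f'pics/{n}_lo.png',cv2.resize(im[y0:y0+h,x0:x0+w],None,fx=4,fy=4,interpolation=cv2.INTER_CUBIC))
r=models.silhouettes(n,'empty_bowl')
print(r[0]['conf']); P=cloud(n,d,r[0]['pixels'])*1000
print(len(P),np.percentile(P,[2,98],axis=0))
E
```

```text
t 9.8333 pos mm [543.91  38.3   77.54] shift tool mm [ 0.7  -0.03  9.54] turn deg [0.  0.  0.2] F [-0.31  0.85 -0.95] w 0.15467535807674354
0.82
1691 [[490.   -79.77  43.95]
 [571.53  27.61  89.8 ]]
```

View pics/scene_lo.png

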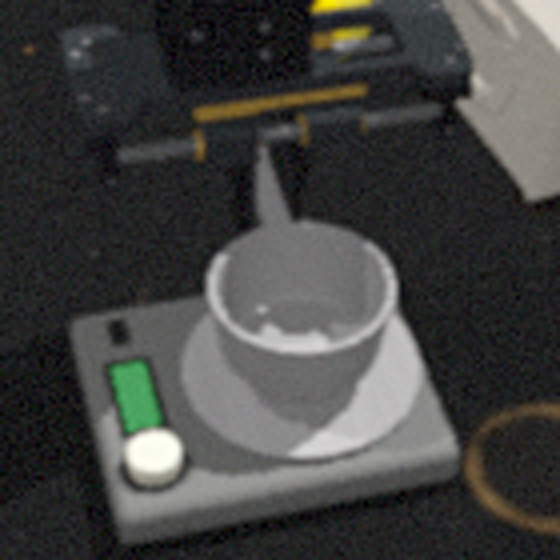

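Call:
arm_command --motion '[[[0, 0, 2], [0, 0, 0], 1], [[0, 0, 2], [0, 0, 0], 1], [[0, 0, 2], [0, 0, 0], 1], [[0, 0, 1], [0, 0, 0], 1], [[0, 0, 1], [0, 0, 0], 1], [[0, 0, 0], [0, 0, 0], 1], [[0, 0, 0], [0, 0, 0], 1]]'

```text
time: 10.52
position: [0.5438, 0.0383, 0.0695]
tool_rot: [-2.406, -2.019, 0.0]
ft_force: [0.5, 0.5, -0.8]
grip_width: 0.15
```

Call:
arm_command --motion '[[[0, 0, 0.5], [0, 0, 0], 1], [[0, 0, 0.5], [0, 0, 0], 1], [[0, 0, 0], [0, 0, 0], 1], [[0, 0, 0], [0, 0, 0], 1]]'

```text
time: 10.85
position: [0.5438, 0.0383, 0.0686]
tool_rot: [-2.407, -2.019, -0.0]
ft_force: [0.0, -0.1, -0.8]
grip_width: 0.155
```

Call:
arm_command --motion '[[[0, 0, 0.5], [0, 0, 0], 1], [[0, 0, 0.5], [0, 0, 0], 1], [[0, 0, 0], [0, 0, 0], 1], [[0, 0, 0], [0, 0, 0], 1]]'

```text
time: 11.18
position: [0.544, 0.0385, 0.0677]
tool_rot: [2.406, 2.02, 0.001]
ft_force: [0.6, 0.6, -0.2]
grip_width: 0.152
```

Call:
arm_command --motion '[[[0, 0, 0.5], [0, 0, 0], 1], [[0, 0, 0.5], [0, 0, 0], 1], [[0, 0, 0], [0, 0, 0], 1], [[0, 0, 0], [0, 0, 0], 1]]'

```text
time: 11.52
position: [0.5442, 0.0388, 0.0672]
tool_rot: [-2.406, -2.02, -0.002]
ft_force: [-1.1, 2.7, 5.0]
grip_width: 0.156
```

```bash
python3 - <<'E'
from h import *
todo((.544,.039,.068)); print(ctrl.get_state()['torque'])
n='scene'
im,d=optics.get_image(n)
x0,y0,w,h=(245,190,140,140)
cv2.imwrite(f'pics/{n}_lo2.png',cv2.resize(im[y0:y0+h,x0:x0+w],None,fx=4,fy=4,interpolation=cv2.INTER_CUBIC))
r=models.silhouettes(n,'empty_bowl')
P=cloud(n,d,r[0]['pixels'])*1000
print(len(P),np.percentile(P,[2,98],axis=0))
E
```

```text
t 11.5167 pos mm [544.18  38.84  67.15] shift tool mm [ 0.12 -0.2  -0.85] turn deg [ 0.03 -0.06  0.22] F [-1.1   2.69  5.01] w 0.15557978347200524
[0.24 0.33 0.01]
1711 [[490.43 -79.25  34.35]
 [572.83  34.62  80.91]]
```

View pics/scene_lo2.png

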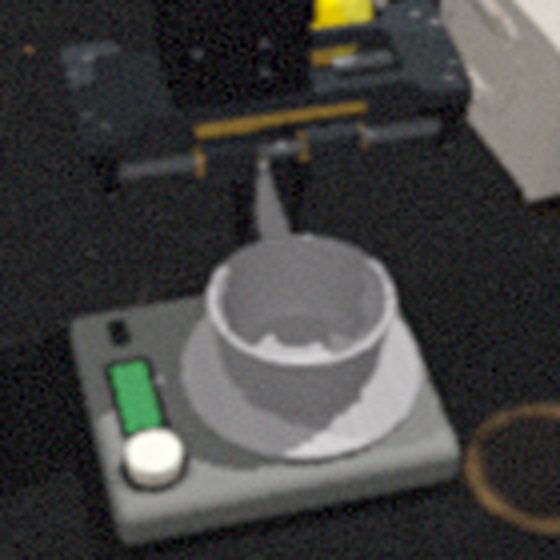

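Contact with the pan reads 5 N at the expected height. Releasing.

Call:
arm_command --motion '[[[0, 0, -0.5], [0, 0, 0], 1], [[0, 0, 0], [0, 0, 0], 0.8], [[0, 0, 0], [0, 0, 0], 0.7], [[0, 0, 0], [0, 0, 0], 0.6], [[0, 0, 0], [0, 0, 0], 0.5], [[0, 0, 0], [0, 0, 0], 0.5], [[0, 0, 0], [0, 0, 0], 0.5], [[0, 0, 0], [0, 0, 0], 0.5]]'

```text
time: 12.28
position: [0.5438, 0.0382, 0.067]
tool_rot: [2.407, 2.019, -0.0]
ft_force: [-0.0, 0.3, -0.3]
grip_width: 0.481
```

```bash
python3 - <<'E'
from h import *
todo((.544,.039,.068)); print(ctrl.get_state()['torque'])
n='scene'
im,d=optics.get_image(n)
x0,y0,w,h=(245,190,140,140)
cv2.imwrite(f'pics/{n}_rel.png',cv2.resize(im[y0:y0+h,x0:x0+w],None,fx=4,fy=4,interpolation=cv2.INTER_CUBIC))
r=models.silhouettes(n,'empty_bowl')
P=cloud(n,d,r[0]['pixels'])*1000
print(len(P),np.percentile(P,[2,98],axis=0))
E
```

```text
t 12.2833 pos mm [543.77  38.21  66.97] shift tool mm [ 0.81  0.09 -1.03] turn deg [-0.    0.01  0.2 ] F [-0.05  0.26 -0.32] w 0.4807642303293517
[-0.11  0.09  0.  ]
1739 [[490.36 -79.47  34.51]
 [572.28  49.94  80.74]]
```

View pics/scene_rel.png

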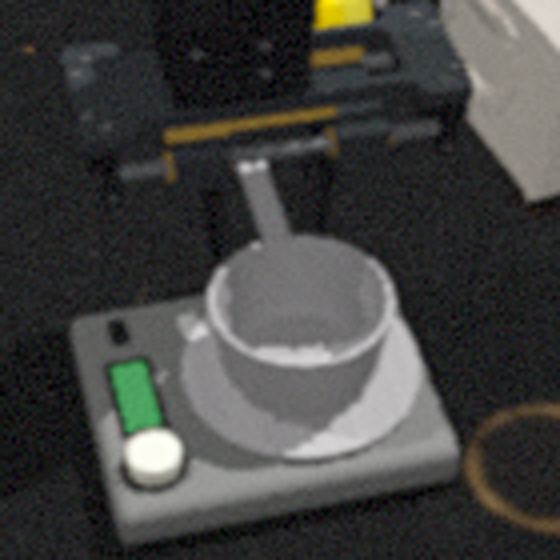

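The bowl stands level on the pan and is released. I'll lift straight up and go to the tare button.

Call:
arm_command --motion '[[[0, 0, 0], [0, 0, 0], 0.4], [[0, 0, -5], [0, 0, 0], 0.4], [[0, 0, -10], [0, 0, 0], 0.4], [[0, 0, -20], [0, 0, 0], 0.4], [[0, 0, -25], [0, 0, 0], 0.4], [[0, 0, -25], [0, 0, 0], 0.6], [[0, 0, -15], [0, 0, 0], 1], [[0, 0, 0], [0, 0, 0], 1]]'

```text
time: 13.05
position: [0.5466, 0.0384, 0.1719]
tool_rot: [2.404, 2.017, 0.012]
ft_force: [1.4, 0.1, 0.8]
grip_width: 0.453
```

Call:
arm_command --motion '[[[0, 0, 0], [0, 0, 7], 1], [[0, 0, 0], [0, 0, 7], 1], [[0, 0, 0], [0, 0, 7], 1], [[0, 0, 0], [0, 0, 7], 1], [[0, 0, 0], [0, 0, 7], 1], [[0, 0, 0], [0, 0, 7], 1], [[0, 0, 0], [0, 0, 7], 1], [[0, 0, 0], [0, 0, 7], 1]]'

```text
time: 13.72
position: [0.5435, 0.0382, 0.1668]
tool_rot: [-3.075, -0.644, 0.001]
ft_force: [0.2, -0.3, 0.2]
grip_width: 0.01
```

Call:
arm_command --motion '[[[0, 0, 0], [0, 0, 7], 1], [[0, 0, 0], [0, 0, 7], 1], [[0, 0, 0], [0, 0, 7], 1], [[0, 0, 0], [0, 0, 7], 1], [[0, 0, 0], [0, 0, 4], 1], [[0, 0, 0], [0, 0, 0], 1]]'

```text
time: 14.22
position: [0.5435, 0.0382, 0.1668]
tool_rot: [3.134, -0.222, -0.001]
ft_force: [-0.7, 0.1, 0.0]
grip_width: 0.006
```

```bash
python3 - <<'E'
from h import *
todo((.442,-.063,.075),-98.7); print(ctrl.get_state()['joint_positions'])
n='scene'
im,d=optics.get_image(n)
x0,y0,w,h=(215,170,160,160)
cv2.imwrite(f'pics/{n}_pre.png',cv2.resize(im[y0:y0+h,x0:x0+w],None,fx=4,fy=4,interpolation=cv2.INTER_CUBIC))
r=models.silhouettes(n,'empty_bowl')
P=cloud(n,d,r[0]['pixels'])*1000
print(len(P),np.percentile(P,[2,98],axis=0))
E
```

```text
t 14.2167 pos mm [543.49  38.23 166.78] shift tool mm [-86.18 114.49  91.84] turn deg [0.01 0.03 0.6 ] F [-0.66  0.05  0.03] w 0.00591079671589054
[-0.74  0.16  0.68  1.83 -0.11  1.19 -1.73]
1752 [[490.25 -79.61  34.21]
 [571.83  55.63  80.47]]
```

View pics/scene_pre.png

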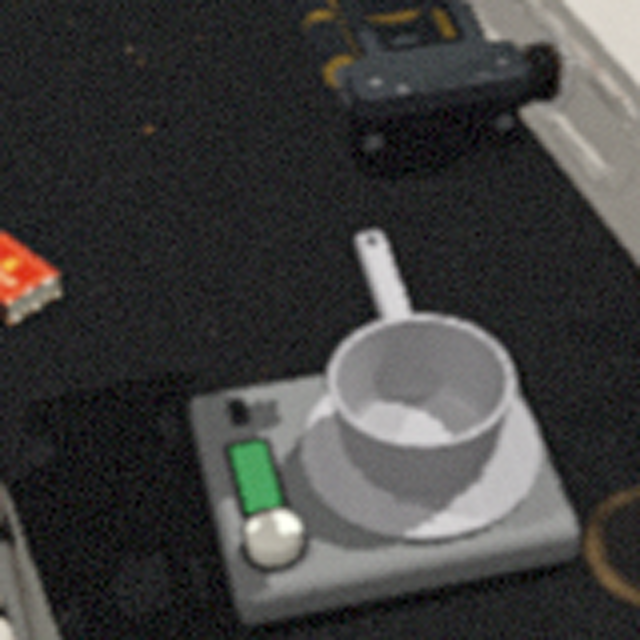

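The bowl stands upright and centred. Moving over the button.

Call:
arm_command --motion '[[[-14, 19, 0], [0, 0, 0.6], 1], [[-14, 19, 0], [0, 0, 0], 1], [[-14, 19, 0], [0, 0, 0], 1], [[-14, 19, 0], [0, 0, 0], 1], [[-14, 19, 0], [0, 0, 0], 1], [[-16, 19, 0], [0, 0, 0], 1], [[0, 0, 0], [0, 0, 0], 1], [[0, 0, 0], [0, 0, 0], 1]]'

```text
time: 14.98
position: [0.4414, -0.0623, 0.1672]
tool_rot: [-3.131, 0.236, -0.001]
ft_force: [0.9, -0.6, 0.3]
grip_width: 0.011
```

Call:
arm_command --motion '[[[0, 0, 20], [0, 0, 0], 1], [[0, 0, 25], [0, 0, 0], 1], [[0, 0, 25], [0, 0, 0], 1], [[0, 0, 15], [0, 0, 0], 1], [[0, 0, 5], [0, 0, 0], 1], [[0, 0, 0], [0, 0, 0], 1], [[0, 0, 0], [0, 0, 0], 1]]'

```text
time: 15.57
position: [0.4427, -0.0615, 0.0775]
tool_rot: [3.132, -0.234, 0.001]
ft_force: [0.5, -0.6, 1.1]
grip_width: 0.007
```

```bash
python3 - <<'E'
from h import *
todo((.442,-.063,.052),-98.7); print(ctrl.get_state()['joint_positions'])
n='scene'
im,d=optics.get_image(n)
x0,y0,w,h=(215,190,160,150)
cv2.imwrite(f'pics/{n}_tare.png',cv2.resize(im[y0:y0+h,x0:x0+w],None,fx=4,fy=4,interpolation=cv2.INTER_CUBIC))
E
```

```text
t 15.5667 pos mm [442.74 -61.5   77.54] shift tool mm [-0.53  1.58 25.54] turn deg [ 0.03 -0.04  0.17] F [ 0.51 -0.62  1.07] w 0.006760205616845541
[-0.68  0.03  0.77  2.14 -0.02  0.98 -1.61]
```

View pics/scene_tare.png

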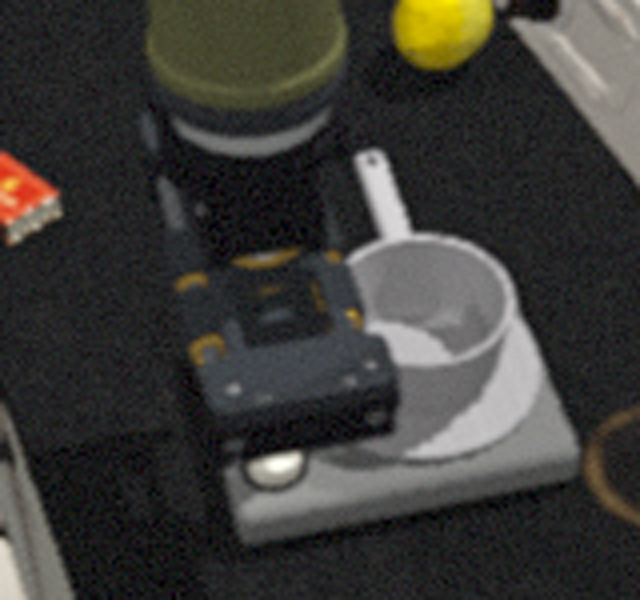

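Call:
arm_command --motion '[[[0, 1, 8], [0, 0, 0], 1], [[0, 0, 8], [0, 0, 0], 1], [[0, 0, 6], [0, 0, 0], 1], [[0, 0, 2], [0, 0, 0], 1], [[0, 0, 0], [0, 0, 0], 1], [[0, 0, 0], [0, 0, 0], 1]]'

```text
time: 16.12
position: [0.4417, -0.0628, 0.0529]
tool_rot: [3.133, -0.236, -0.001]
ft_force: [0.8, -0.3, -0.0]
grip_width: 0.005
```

Call:
arm_command --motion '[[[0, 0, 2], [0, 0, 0], 1], [[0, 0, 1], [0, 0, 0], 1], [[0, 0, 1], [0, 0, 0], 1], [[0, 0, 1], [0, 0, 0], 1], [[0, 0, 0], [0, 0, 0], 1], [[0, 0, 0], [0, 0, 0], 1]]'

```text
time: 16.62
position: [0.4422, -0.0628, 0.0483]
tool_rot: [-3.133, 0.236, -0.001]
ft_force: [0.3, -0.8, 2.4]
grip_width: 0.005
```

```bash
python3 - <<'E'
from h import *
todo((.442,-.063,.046),-98.7)
E
```

```text
t 16.6167 pos mm [442.17 -62.8   48.27] shift tool mm [-0.14  0.22  2.27] turn deg [-0.01 -0.05  0.1 ] F [ 0.29 -0.81  2.4 ] w 0.004826781372214416
```

The spring is pushing back at 2.4 N. I'll press on to the stop.

Call:
arm_command --motion '[[[0, 0, 1], [0, 0, 0], 1], [[0, 0, 1], [0, 0, 0], 1], [[0, 0, 1], [0, 0, 0], 1], [[0, 0, 0], [0, 0, 0], 1], [[0, 0, 0], [0, 0, 0], 1], [[0, 0, 0], [0, 0, 0], 1]]'

```text
time: 17.12
position: [0.4422, -0.0628, 0.0461]
tool_rot: [-3.132, 0.236, -0.0]
ft_force: [-3.6, 0.1, 14.2]
grip_width: 0.003
```

The button has bottomed out: 14 N, TCP at 46 mm. Backing off.

Call:
arm_command --motion '[[[0, 0, -4], [0, 0, 0], 1], [[0, 0, -6], [0, 0, 0], 1], [[0, 0, -10], [0, 0, 0], 1], [[0, 0, -20], [0, 0, 0], 1], [[0, 0, -30], [0, 0, 0], 1], [[0, 0, -30], [0, 0, 0], 1], [[0, 0, -30], [0, 0, 0], 1], [[0, 0, 0], [0, 0, 0], 1]]'

```text
time: 17.78
position: [0.445, -0.0629, 0.1808]
tool_rot: [-3.13, 0.236, -0.014]
ft_force: [0.5, -0.4, 0.1]
grip_width: 0.008
```

Call:
arm_command --motion '[[[5, -20, 0], [0, 0, 0], 1], [[5, -25, 0], [0, 0, 0], 1], [[5, -25, 0], [0, 0, 0], 1], [[5, -25, 0], [0, 0, 0], 1], [[5, -25, 0], [0, 0, 0], 1], [[5, -25, 0], [0, 0, 0], 1], [[5, -20, 0], [0, 0, 0], 1], [[0, 0, 0], [0, 0, 0], 1]]'

```text
time: 18.45
position: [0.5013, 0.1001, 0.1747]
tool_rot: [-3.133, 0.226, 0.0]
ft_force: [-0.0, -0.2, 1.0]
grip_width: 0.006
```

```bash
python3 - <<'E'
from h import *
todo((.442,-.063,.046),-98.7)
for n in('scene','top'):
    im,d=optics.get_image(n)
    cv2.imwrite(f'pics/{n}_end.png',im)
    for t in('empty_bowl','full_bowl_center','tare_top','shaker','lemon','matches'):
        for r in models.silhouettes(n,t)[:1]:
            P=cloud(n,d,r['pixels'])*1000
            print(n,t,round(r['conf'],2),np.median(P,0),np.percentile(P,[2,98],axis=0).ravel())
E
```

```text
t 18.45 pos mm [501.29 100.13 174.73] shift tool mm [-35.3  170.01 128.64] turn deg [-0.03  0.    0.46] F [-0.01 -0.24  1.05] w 0.006081301844953995
scene empty_bowl 0.82 [538.78 -17.53  58.67] [490.1  -79.26   0.08 588.78  83.78  80.61]
scene full_bowl_center 0.71 [ 488.26 -325.48   31.13] [ 447.83 -380.55    1.66  531.26 -236.23   49.15]
scene tare_top 0.64 [442.12 -69.03  37.04] [430.51 -77.65  28.04 453.85 -54.33  39.49]
scene shaker 0.59 [ 691.11 -208.25   73.87] [ 680.78 -218.9     7.41  715.54 -182.38  106.16]
scene lemon 0.75 [659.39 214.44  43.87] [634.5  200.69  13.24 694.69 252.24  58.23]
scene matches 0.91 [374.37 190.01  14.85] [351.47 169.21  -0.35 398.83 224.32  18.08]
top empty_bowl 0.78 [535.21 -39.21  38.99] [488.38 -74.21  29.81 570.84   2.73  82.44]
top full_bowl_center 0.89 [ 486.38 -335.93   29.74] [ 448.03 -375.96   -1.53  529.86 -228.58   51.74]
top shaker 0.7 [440.47 -60.76  37.81] [431.68 -71.06  31.45 450.68 -52.36  44.25]
top lemon 0.96 [660.71 232.79  48.54] [634.22 205.98  -0.59 693.13 270.77  60.65]
top matches 0.69 [372.53 201.8   16.13] [350.53 175.87   1.94 393.71 226.53  22.12]
```

View pics/scene_end.png

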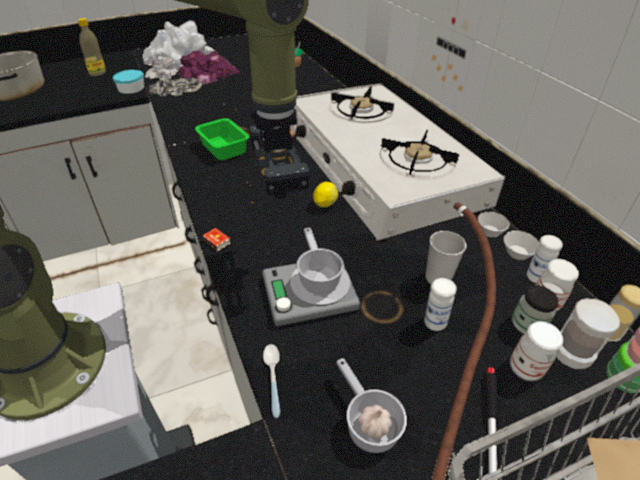

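View pics/top_end.png

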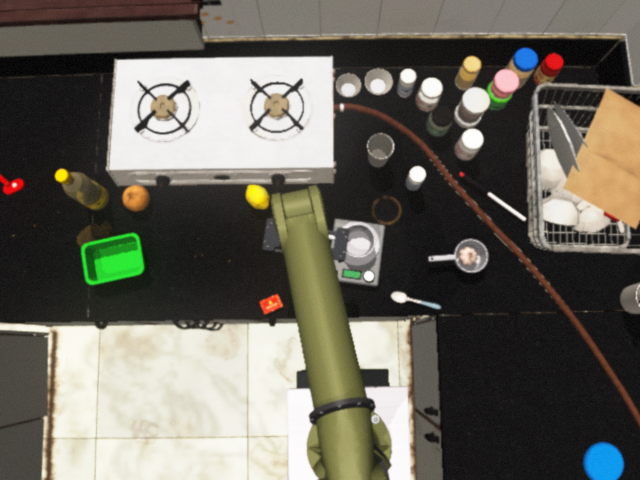

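The bowl stands upright on the pan (scene 320,270; top 359,243). The tare button is up, with its top at about 38 mm. The other items have not moved, and the arm is clear.

```bash
python3 -c "
from h import *
print(ctrl.close_job())"
```

```text
the job is handed in; nothing more can be done
None
```

I set the empty bowl (the left-hand one) on the scale's pan, let go of it, pressed the tare button fully down and let it come up again. The job was handed in at about 18.5 s, and it reported no verdict.

- **Bowl:** I gripped it by the handle, and it touched down gently at about 5 N before I let go. It stands upright with its axis at about (0.531, -0.036) m. The pan centre I had measured is (0.531, -0.035) m, so it is well inside the 25 mm limit.
- **Tare button:** it reached its stop at 14 N, with the tool about 6 mm below the height where I expected first contact. The last pictures show its top back at about 37–38 mm, which is fully up.
- **Other things:** the garlic bowl, lemon and matchbox show no movement beyond a few millimetres of measuring noise in either view. For the shaker this rests on the scene view.
- **Arm:** it ended raised and touching nothing, with about 1 N of sensor noise.

**Checks that disagreed:**
- Before the move, the two cameras put the pan centre about 6 mm apart in y, so I used a value between them.
- In the last top view the network labelled the tare button as the shaker. The scene view found the real shaker where it had been.

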